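Mask the jig and shift it to the spray station

TASK

The blanks are already lying in the jig. Press the hinged spray mask down until its catch holds it shut, then push the jig carrier along its rail from the loading end to the spray station - the first place where the slide's detent takes hold of it, not the drying station beyond - and leave it resting in that detent with the mask still shut. Do not shift the jars, tape and other things lying on the bench.

Things in the scene. Friction and masses are not known exactly. Their poses are not given: they have to be found in the camera images.
- rail: Fixed low aluminium slide rail on the bench, 120 mm wide, 560 mm long, with thin side guards; guide plate and guards top at 42 mm. Origin: centre of its underside. x: across the rail, away from the robot; y: along the rail, from the loading end towards the stations; z up. All parts on it run within 80 mm of its middle line.
- carrier (a joint): Travel of the jig carrier along the rail's +y, m: 0 = stop at the loading end, 0.300 = far stop. Pushing it takes about 3 N between stations. Spray station: first detent, anywhere from 0.105 to 0.195; drying station: second detent, 85 mm farther. No other detents. The stations are not marked, nor read out: they must be felt.
- carrier_mid (a point): Middle of the carrier's plate top, 54 mm above the bench; plate 150 (across) x 210 mm (along), axes as the rail's. Its spring ball drops into notches of a hidden bar that the setter shifts from job to job. Within some 3 mm of a notch the ball pulls the carrier in and the push drops to nothing; to get out again, either way, takes about 13 N.
- handle_top (a point): Centre of the top of the carrier's black upright push knob: 24 mm diameter, top 106 mm above the bench and 52 mm above the carrier plate, which it stands on, 82 mm behind carrier_mid along the rail. Axes as the rail's.
- mask (a joint): Angle of the hinged steel mask on the carrier, rad: 0 = lying shut on the bed, a solid stop; grows as its free edge, on the robot's side (-x of the rail), rises. A stiff hinge: it stays where it is left. At about 0.085 its tongue meets a spring catch at the carrier's front; pressing past it takes about 9 to 12 N at the pad, then it snaps under and is held.
- mask_hinge (a point): Middle of the mask's hinge line, on the carrier, 68.5 mm above the bench; the hinge line runs along the rail (y). Axes as the rail's.
- mask_pad (a point): Centre of the top of the rubber thumb pad (44 mm along the edge x 16 mm) at the middle of the mask's free edge: 103 mm from the hinge line, 5.5 mm above the mask's middle plane. Mask 146 mm along the hinge, 112 mm deep, frame 5 mm thick; shut, the pad top is 74 mm above the bench. Axes turn with the mask; at joint 0 as the rail's.
- paint_jar: Bystander: jar, 54 mm diameter, 62 mm high. Origin: centre of its underside.
- thinner_bottle: Bystander: white bottle, 60 mm diameter, 135 mm high. Origin: centre of its underside.
- tape_roll: Bystander: cardboard tape roll lying flat, 96 mm diameter, 24 mm high. Origin: centre of its underside.
- touchup_brush: Bystander: brush 170 mm long, lying on the bench. Origin: underside of its middle, x along it.
- mixing_cup: Bystander: white cup, 60 mm diameter, 55 mm high. Origin: centre of its underside.
- spare_mask: Bystander: spare steel mask plate 100 x 134 mm lying flat, 8 mm high at its rib. Origin: centre of its underside.

How it is judged:
By the outcome, as a careful person would: the job done as asked, in the order asked, and still so for the second after the job is handed in, with the robot touching nothing.
It also fails if it takes over 48 s, if anything falls off the work surface, if the arm or the gripper's body presses on something with over 40 N, if the wrist force passes 120 N, or if a joint passes its speed limit or range.

ROBOT

A 7-joint arm with a two-finger parallel gripper is mounted at the origin on the work surface. World frame = base frame: x ahead of the robot, y to its left, z up, the work surface at z = 0. Lengths are in m, angles in rad, forces in N, time in s.
With the tool pointing down it reaches from about 0.4 to 0.85 m from the base axis. Payload 10.4 kg.
Tool frame: the origin (TCP) lies between the finger pads; the fingertips stand 19 mm ahead of it and the grasp point (between the pads) is the TCP (manip.tips_ahead is the distance from the TCP to the fingertips, in m); z points along the fingers, y is the line along which they close (so a half turn about z gives the same grasp; the last joint's range is limited). The gripper opens to 85 mm and grips with 20 to 120 N. Pads are 22 mm wide; open, the fingers measure 114 mm over their backs; the gripper's body (76 mm by 85 mm) begins 54 mm behind the grasp point. The pads swing forward as they close: fully open they stand 13 mm farther back than shut.
Start: joints at [-1.317, 0.332, -0.065, 1.46, 0.022, 1.35, -0.088], TCP at [0.171, 0.601, 0.25] pointing down, gripper open.
Joint ranges: [-2.6, 2.6], [-0.5, 2.12], [-1.47, 1.34], [0.16, 2.42], [-1.27, 4.41], [0.06, 2.06], [-2.6, 2.6]. Speed limits (rad/s): [2.22, 2.22, 2.79, 2.79, 3.14, 3.14, 3.14].

INTERFACE

Orientations are given as a unit quaternion [x, y, z, w].
In Python, from workcell import manip, viewer gives the robot as it stands.
- The arm moves only by the tool arm_command, never from a script. Its argument "series" is text: rows parted by semicolons, each of 5 numbers parted by spaces: the closure, from 0 (fully open) to 1 (shut), then the shift along the tool's x, y, z normalised to -1 to 1, where 1 is 0.4 m, then the turn about the tool's z normalised to -1 to 1, where 1 is 180 degrees. In form: jaw tx ty tz spin; .... A call has exactly 10 rows; each row shifts and turns the commanded pose from where the row before left it, along the tool's axes as they then stand; what a row does not reach is not made up. A row lasts 1/8 s, in which the tool goes at most 62.5 mm and 10.7 degrees, less where a joint would pass 70% of its speed; a pose out of reach is approached as far as the arm can. A call with a number of a shift or a turn outside -1 to 1 is refused whole. A call with a gripper value outside its range is refused whole. The fingers move at their own pace and stop on an object; "newtons" is the grip in N (left out, the last holds). Time passes only in rows, so rows that do not move let the fingers close, or fill a call up. It gives the time, the measured TCP pose, the force, the opening and the grip force at its end, in the units of the state.
- manip.get_obs(): the state, without advancing time (a new reading comes with each control period).
- viewer.camera(name): name is "scene" or "side" or "wrist"; returns a dict with "pixels" (420x560x3 uint8, red, green, blue), "intrinsics" (3x3 intrinsics, pixels), "extrinsics" (4x4, takes a point from world to camera coordinates). Camera axes: x right, y up, looking along -z (the intrinsics and any distortion apply to the point x, -y, -z); pixel columns grow to the right and rows downward; lengths in m; the calibration is good to about 2 mm. A picture is of the moment at which its call begins. There is no depth.
- manip.hand_in(): hands the job in; it is judged then, once.
The state is a dict: "clock": time; "joint_pos": joint angles; "joint_velocities": joint speeds; "tau": joint torques, N m; "position": TCP position; "ee_rot": TCP orientation; "ft_force": force on the tool from outside, world axes, zero at the start; "torque": the same for the moment, N m; "grip_width": opening from 0.0 (shut) to 1.0 (fully open); "grasp_force": force on a finger pad.
Only numpy, scipy, OpenCV 4.12 (cv2) and the standard library are available. Lean on these libraries where they do the work, as an engineer would, in place of code of your own. Each camera call takes 0.05 s, during which the arm holds its last target. There are 200 camera calls.

## Working session

There is one attempt and no reset: what is moved stays moved. The work goes in short steps, Python scripts to look and compute and a tool call to move; the robot and the scene stay as the last step left them, time stands still between calls to the robot, and variables do not carry over. Pictures are saved under pics/ and viewed, at most 10 in all, crops included, and the job is handed in when it is done.

Besides the shell and the picture viewer there is one more tool, called by a JSON object that holds its "name" and its "arguments", one argument or row to a line. arm_command: Moves the arm, as the interface text tells. Scaled input: -1 to 1 covers 0.4 m each way for a shift and 180 degrees each way for a turn. Its arguments: {"type":"object","properties":{"series":{"type":"string"},"newtons":{"type":"number"}},"required":["series"]}

```bash
mkdir -p pics; cat > h.py <<'E'
import numpy as np, cv2
from workcell import manip, viewer
def snap(n,f):
    c=viewer.camera(n); cv2.imwrite(f'pics/{f}.png',c['pixels'][:,:,::-1]); np.savez(f'pics/{f}.npz',K=c['intrinsics'],E=c['extrinsics'])
    return c
def ray(f,u,v):
    d=np.load(f'pics/{f}.npz');K,E=d['K'],d['E']
    p=np.linalg.inv(K)@[u,v,1]; p=np.array([p[0],-p[1],-p[2]])
    R=E[:3,:3];o=-R.T@E[:3,3]; return o,R.T@p
def atz(f,u,v,z):
    o,d=ray(f,u,v); return o+d*(z-o[2])/d[2]
def proj(f,P):
    d=np.load(f'pics/{f}.npz');K,E=d['K'],d['E']
    c=E[:3,:3]@np.asarray(P)+E[:3,3]; q=K@[c[0],-c[1],-c[2]]; return q[:2]/q[2]
E
python3 - <<'E'
from h import *
for n in ("scene","side"):
    c=snap(n,n+'0'); 
i=[cv2.imread(f'pics/{n}0.png') for n in("scene","side")]
print(manip.get_obs())
E
```

```text
{'clock': 0.1, 'joint_pos': array([-1.3166131 ,  0.33284356, -0.06471262,  1.46086205,  0.02159174,
        1.34990778, -0.08854291]), 'joint_velocities': array([ 0.00055359,  0.00096357, -0.00132711, -0.00357172, -0.00050425,
        0.00111434,  0.00044111]), 'tau': array([ 1.60059415e-03, -6.26739335e+01,  4.94148047e-02, -3.92429817e+01,
        1.64509850e-02,  7.07622792e-03,  3.87400542e-05]), 'position': array([0.17069503, 0.60090883, 0.24957147]), 'ee_rot': array([ 1.37956929e-01,  9.90438007e-01, -6.59333184e-04, -6.78047375e-05]), 'ft_force': array([-0.1737978 ,  0.61861626,  0.43476602]), 'torque': array([-0.02788049, -0.00176173, -0.00925485]), 'grasp_force': 0.0, 'grip_width': 0.9961429864670523}
```

View pics/scene0.png

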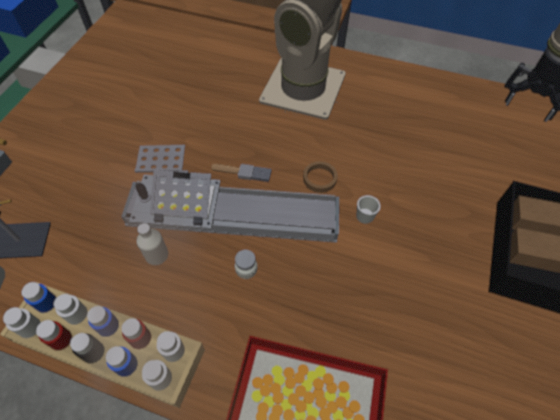

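View pics/side0.png

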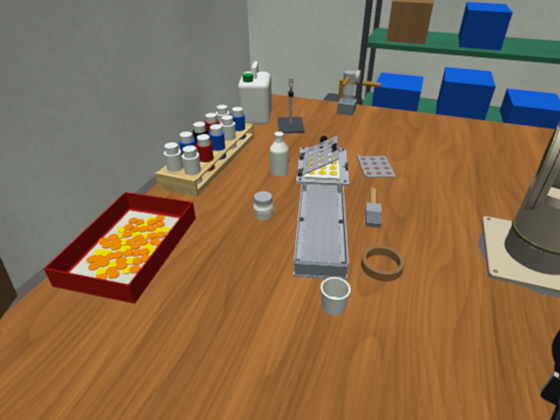

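```bash
python3 - <<'E'
from h import *
a=cv2.imread('pics/scene0.png')[135:275,110:350]; b=cv2.imread('pics/side0.png')[120:285,255:405]
cv2.imwrite('pics/a.png',cv2.resize(a,(800,467),interpolation=cv2.INTER_CUBIC))
cv2.imwrite('pics/b.png',cv2.resize(b,(540,594),interpolation=cv2.INTER_CUBIC))
E
```

```text
(no output)
```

View pics/a.png

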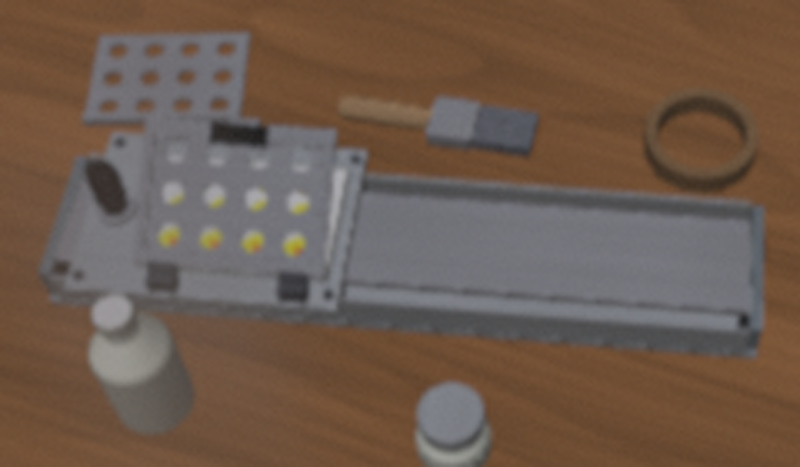

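View pics/b.png

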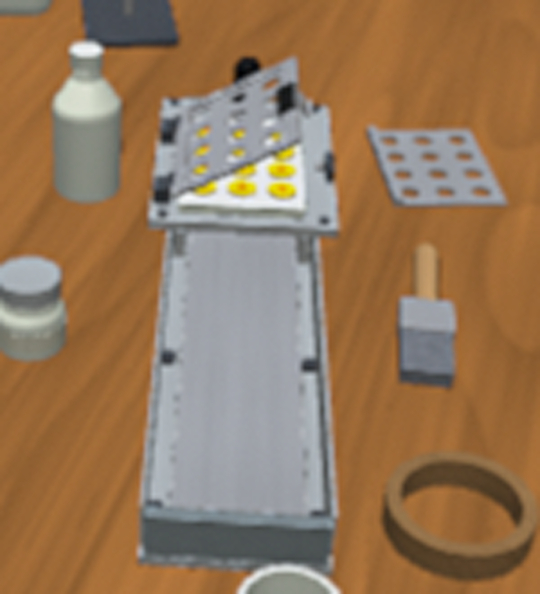

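```bash
python3 - <<'E'
from h import *
from scipy.optimize import least_squares
A=lambda u,v:(110+u/3.3333,135+v/3.3333)
B=lambda u,v:(255+u/3.6,120+v/3.6)
def P(x,loc): 
    c,s=np.cos(x[2]),np.sin(x[2]); return np.array([x[0]+c*loc[0]-s*loc[1],x[1]+s*loc[0]+c*loc[1],loc[2]])
# unknown: rail x,y,yaw, carrier y c, hinge x h, mask ang
def obs(x):
    c=x[3]; pad=[x[4]-.103*np.cos(x[5])+.0055*np.sin(x[5])*1,c+x[6],.0685+.103*np.sin(x[5])+.0055*np.cos(x[5])]
    L=[('scene0',A(368,150),[-.075,c+.105,.054]),('scene0',A(340,310),[.075,c+.105,.054]),
    ('side0',B(150,224),[.075,c+.105,.054]),('side0',B(338,230),[-.075,c+.105,.054]),
    ('scene0',A(765,205),[-.06,.28,.042]),('scene0',A(757,332),[.06,.28,.042]),
    ('side0',B(145,514),[.06,.28,.042]),('side0',B(332,514),[-.06,.28,.042]),
    ('side0',B(142,560),[.06,.28,.0]),('side0',B(332,565),[-.06,.28,.0]),
    ('scene0',A(102,168),[0,c-.082,.106]),('side0',B(247,62),[0,c-.082,.106]),
    ('scene0',A(240,130),pad),('side0',B(287,95),pad)]
    return L
def r(x): return np.concatenate([proj(f,P(x,l))-np.array(uv) for f,uv,l in obs(x)])
x=least_squares(r,[.45,-.1,0,-.17,.05,.5,0],loss='soft_l1').x
print(x.round(4)); print(r(x).reshape(-1,2).round(1))
o=obs(x)
for n,l in(('handle',o[10][2]),('pad',o[12][2]),('mid',[0,x[3],.054]),('hinge',[x[4],x[3]+x[6],.0685]),('railend-',[0,-.28,0]),('railend+',[0,.28,0])): print(n,P(x,l).round(4))
print(atz('scene0',*A(240,133),.1), [atz('scene0',110+u/3.3333,135+v/3.3333,z).round(3) for u,v,z in((110,310,.135),(450,395,.06),(170,115,0))])
E
```

```text
[ 0.5422 -0.032   0.2552 -0.1386  0.0548  0.5245  0.0201]
[[ 0.6 -0.8]
 [-0.1 -1.2]
 [-1.3 -0.9]
 [-0.4 -0.1]
 [-2.3 -2. ]
 [-0.3 -1.3]
 [-1.8 -0.7]
 [ 1.5  2.5]
 [-1.2  0.1]
 [-0.3  1.9]
 [ 0.1 -0.1]
 [-0.6 -0.2]
 [-0.1 -0.5]
 [-0.4  0.3]]
handle [ 0.5979 -0.2455  0.106 ]
pad [ 0.5415 -0.1547  0.1248]
mid [ 0.5772 -0.1662  0.054 ]
hinge [ 0.6251 -0.1329  0.0685]
railend- [ 0.6129 -0.303   0.    ]
railend+ [0.4715 0.2389 0.    ]
[ 0.52940105 -0.16528435  0.1       ] [array([ 0.72 , -0.164,  0.135]), array([0.668, 0.062, 0.06 ]), array([ 0.468, -0.282, -0.   ])]
```

{"name": "arm_command", "arguments": {
  "series": "1 0 0 0 -0.0565; 1 0 0 0 -0.0565; 1 0 0 0 -0.0565; 1 -0.028 -0.1375 0 0; 1 -0.028 -0.1375 0 0; 1 -0.028 -0.1375 0 0; 1 -0.028 -0.1375 0 0; 1 -0.028 -0.1375 0 0; 1 -0.028 -0.1375 0 0; 1 -0.028 -0.1375 0 0",
  "newtons": 60
}}

```text
clock: 1.35
position: [0.3444, 0.2467, 0.2502]
ee_rot: [-0.127, 0.992, 0.0, -0.0]
ft_force: [0.3, -0.3, 0.0]
grip_width: 0.001
grasp_force: 0.0
```

{"name": "arm_command", "arguments": {
  "series": "1 -0.028 -0.1375 0 0; 1 -0.028 -0.1375 0 0; 1 -0.028 -0.1375 0 0; 1 -0.028 -0.1375 0 0; 1 -0.028 -0.1375 0 0; 1 -0.028 -0.1375 0 0; 1 -0.028 -0.1375 0 0; 1 -0.028 -0.1 0.05 0; 1 0 0 0 0; 1 0 0 0 0"
}}

```text
clock: 2.6
position: [0.538, -0.1393, 0.2301]
ee_rot: [-0.128, 0.992, 0.0, -0.0]
ft_force: [-0.5, 0.7, -0.9]
grip_width: -0.001
grasp_force: 0.0
```

```bash
python3 - <<'E'
from h import *
snap('wrist','w1'); snap('side','s1'); 
o=manip.get_obs()
print(o['position'],o['ee_rot'],o['ft_force'],o['clock'])
from scipy.spatial.transform import Rotation as R
print(R.from_quat(o['ee_rot']).as_matrix().round(4))
a=cv2.imread('pics/w1.png'); b=cv2.resize(cv2.imread('pics/s1.png')[80:230,220:420],(560,420),interpolation=cv2.INTER_CUBIC)
cv2.imwrite('pics/c.png',cv2.resize(np.vstack([a,b]),(400,600)))
E
```

```text
[ 0.53823955 -0.13867019  0.23071369] [-1.28339014e-01  9.91730193e-01  4.19740108e-04  3.81828641e-04] [-0.05419469 -0.65730578 -0.28193863] 2.7
[[-9.671e-01 -2.546e-01  6.000e-04]
 [-2.546e-01  9.671e-01  9.000e-04]
 [-9.000e-04  7.000e-04 -1.000e+00]]
```

View pics/c.png

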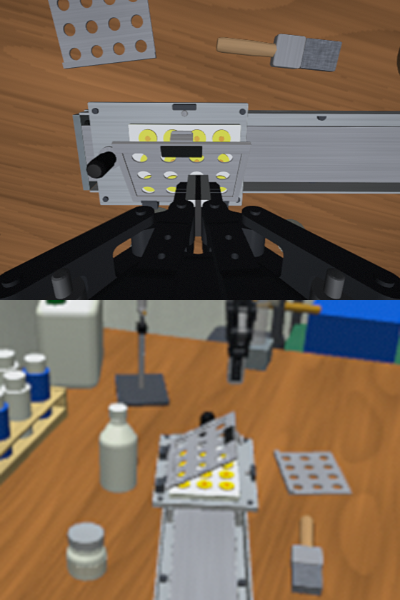

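```bash
python3 - <<'E'
from h import *
def tri(L):
    M=np.zeros((3,3));b=np.zeros(3)
    for f,u,v in L:
        o,d=ray(f,u,v);d/=np.linalg.norm(d);Q=np.eye(3)-np.outer(d,d);M+=Q;b+=Q@o
    p=np.linalg.solve(M,b);print(p.round(4),[(proj(f,p)-[u,v]).round(1) for f,u,v in L])
A=lambda u,v:('scene0',110+u/3.3333,135+v/3.3333)
B=lambda u,v:('side0',255+u/3.6,120+v/3.6)
W=lambda u,v:('w1',u*1.4,v*1.4)
tri([A(240,130),B(287,95),W(182,150)])
tri([A(102,168),B(247,62),W(95,168)])
# plate corners front
tri([A(368,150),B(338,230),W(247,103)]);tri([A(340,310),B(150,224),W(247,205)])
E
```

```text
[ 0.5415 -0.1552  0.1248] [array([-0.3, -0.5]), array([-0.4,  0.3]), array([ 0.5, -0.3])]
[ 0.5962 -0.2485  0.1034] [array([-0.3, -0.3]), array([0.1, 0.2]), array([0.7, 0.7])]
[ 0.4788 -0.0867  0.0509] [array([-0.5, -0.2]), array([-0.5,  0.2]), array([ 1.4, -1.3])]
[ 0.622  -0.044   0.0521] [array([ 0.8, -1. ]), array([-1.1,  0. ]), array([-2. , -1.1])]
```

{"name": "arm_command", "arguments": {
  "series": "1 0.0025 -0.042 0.1 0; 1 0 0 0.1 0; 1 0.0158 0 0.045 0; 1 0.0103 0 0.0238 0; 1 0.0078 0 0.0245 0; 1 0.005 0 0.0253 0; 1 0.0025 0 0.015 0; 1 0 0 0.01 0; 1 0 0 0.006 0; 1 0 0 0 0"
}}

```text
clock: 3.95
position: [0.5259, -0.1609, 0.0925]
ee_rot: [-0.127, 0.992, 0.001, 0.001]
ft_force: [-10.8, 3.2, 27.8]
grip_width: 0.003
grasp_force: 13.7
```

{"name": "arm_command", "arguments": {
  "series": "1 0 0 -0.1 0; 1 0 0 -0.1 0; 1 -0.0294 -0.086 0 0; 1 -0.0294 -0.086 0 0; 1 -0.0294 -0.086 0 0; 1 -0.0294 -0.086 0 0; 1 0 0 0 0; 1 0 0 0 0; 1 0 0 0 0; 1 0 0 0 0"
}}

```text
clock: 5.2
position: [0.6059, -0.281, 0.1707]
ee_rot: [-0.128, 0.992, 0.0, 0.0]
ft_force: [-0.1, -0.4, 0.3]
grip_width: 0.001
grasp_force: 0.0
```

```bash
python3 - <<'E'
from h import *
snap('wrist','w2'); snap('side','s2'); 
o=manip.get_obs()
print(o['position'],o['ft_force'],o['clock'])
a=cv2.imread('pics/w2.png'); b=cv2.resize(cv2.imread('pics/s2.png')[120:220,270:403],(560,420),interpolation=cv2.INTER_CUBIC)
cv2.imwrite('pics/d.png',cv2.resize(np.vstack([a,b]),(400,600)))
E
```

```text
[ 0.60584334 -0.28131751  0.17067989] [-0.68442752 -0.45127943 -0.31053454] 5.3
```

View pics/d.png

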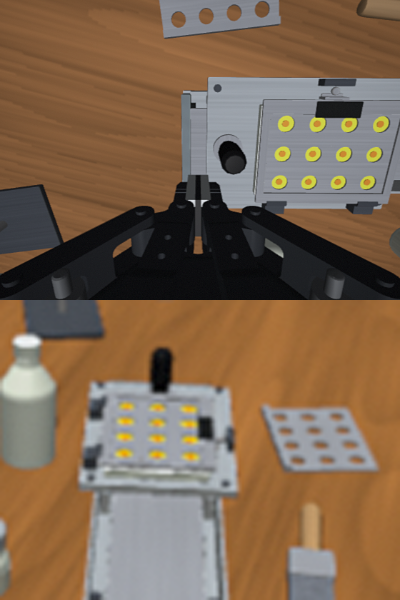

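```bash
python3 - <<'E'
from h import *
print(atz('w2',234*1.4,162*1.4,.106),proj('w2',[.597,-.247,.106])/1.4,proj('w2',[.597,-.247,.054])/1.4)
E
```

```text
[ 0.59658095 -0.25064383  0.106     ] [237.8227066  163.42498921] [229.77269178 147.18987925]
```

{"name": "arm_command", "arguments": {
  "series": "1 0 0 0.1 0; 1 0 0 0.1 0; 1 0 0.01 0 0; 1 0 0.015 0 0; 1 0 0.02 0 0; 1 0 0.02 0 0; 1 0 0.02 0 0; 1 0 0.02 0 0; 1 0 0.02 0 0; 1 0 0.02 0 0"
}}

```text
clock: 6.55
position: [0.5919, -0.2283, 0.0928]
ee_rot: [-0.127, 0.992, -0.002, 0.002]
ft_force: [3.7, -10.1, -6.9]
grip_width: -0.003
grasp_force: 5.0
```

{"name": "arm_command", "arguments": {
  "series": "1 0 0.015 0 0; 1 0 0.015 0 0; 1 0 0.015 0 0; 1 0 0.015 0 0; 1 0 0.015 0 0; 1 0 0.015 0 0; 1 0 0.015 0 0; 1 0 0.005 0 0; 1 0 0.005 0 0; 1 0 0 0 0"
}}

```text
clock: 7.8
position: [0.5807, -0.1831, 0.0925]
ee_rot: [-0.127, 0.992, -0.001, 0.002]
ft_force: [1.3, -7.3, 4.2]
grip_width: 0.002
grasp_force: 3.7
```

{"name": "arm_command", "arguments": {
  "series": "1 0 0.00125 0 0; 1 0 0.00125 0 0; 1 0 0.00125 0 0; 1 0 0.00125 0 0; 1 0 0.00125 0 0; 1 0 0.00125 0 0; 1 0 0.00125 0 0; 1 0 0.00125 0 0; 1 0 0.00125 0 0; 1 0 0.00125 0 0"
}}

```text
clock: 9.05
position: [0.5803, -0.1821, 0.0928]
ee_rot: [-0.126, 0.992, -0.004, 0.003]
ft_force: [10.4, -21.1, -6.3]
grip_width: -0.004
grasp_force: 11.2
```

{"name": "arm_command", "arguments": {
  "series": "1 0 0.00125 0 0; 1 0 0.00125 0 0; 1 0 0.00125 0 0; 1 0 0.00125 0 0; 1 0 0.00125 0 0; 1 0 0.00125 0 0; 1 0 0.00125 0 0; 1 0 0.00125 0 0; 1 0 0.00125 0 0; 1 0 0.00125 0 0"
}}

```text
clock: 10.3
position: [0.5783, -0.1736, 0.0925]
ee_rot: [-0.127, 0.992, -0.002, 0.002]
ft_force: [1.9, -7.7, 3.0]
grip_width: -0.001
grasp_force: 4.2
```

```bash
python3 - <<'E'
from h import *
snap('wrist','w3'); snap('side','s3'); snap('scene','c3')
o=manip.get_obs()
print(o['position'],o['ft_force'],o['clock'])
r=lambda i:cv2.resize(i,(400,300),interpolation=cv2.INTER_CUBIC)
a=r(cv2.imread('pics/w3.png')); b=r(cv2.imread('pics/s3.png')[120:270,250:450]);c=r(cv2.imread('pics/c3.png')[140:260,110:270])
cv2.imwrite('pics/e.png',np.vstack([np.hstack([a,b]),np.hstack([c,c])]))
E
```

```text
[ 0.5781651  -0.17329889  0.09247174] [ 0.56580623 -6.09404537  4.35697473] 10.45
```

View pics/e.png

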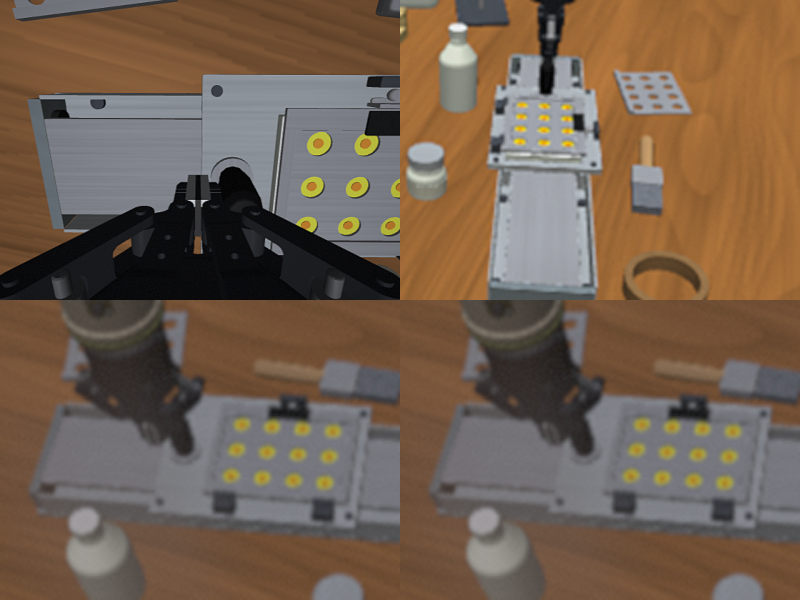

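```bash
python3 - <<'E'
from h import *
y=np.array([-.2524,.9676])
for f,p,q in(('scene0',(220.4,180),(258.8,183.2)),('scene0',(212,228),(252,230)),('side0',(296.7,182.2),(294,203.5)),('side0',(348.9,183.9),(351,205))):
    a=atz(f,*p,.054);b=atz(f,*q,.054);d=(b-a)[:2];print(d@y,d@[y[1],-y[0]])
# auto: track knob-free patch in scene (mask dots) 
g0=cv2.imread('pics/d.png')
E
```

```text
0.1040096792312293 0.0018142900734470005
0.1004147562313255 -0.0027772769321233776
0.10479284782289391 0.0010620299965980761
0.10264351547592614 0.0001240417915167312
```

{"name": "arm_command", "arguments": {
  "series": "1 0 0 0 0; 1 0 0.00125 0 0; 1 0 0.00125 0 0; 1 0 0.00125 0 0; 1 0 0.00125 0 0; 1 0 0.00125 0 0; 1 0 0.00125 0 0; 1 0 0.00125 0 0; 1 0 0.00125 0 0; 1 0 0.00125 0 0"
}}

```text
clock: 11.7
position: [0.5771, -0.1692, 0.0925]
ee_rot: [-0.127, 0.992, -0.001, 0.002]
ft_force: [0.9, -6.3, 3.5]
grip_width: -0.003
grasp_force: 3.6
```

{"name": "arm_command", "arguments": {
  "series": "1 0 -0.0125 0 0; 1 0 0 -0.1125 0; 1 0 0.08 0 0; 1 0 0.08 0 0; 1 0 0 0.045 0; 1 0 0 0.04 0; 1 0 -0.005 0 0; 1 0 -0.005 0 0; 1 0 -0.004 0 0; 1 0 -0.004 0 0"
}}

```text
clock: 12.95
position: [0.5629, -0.1174, 0.1018]
ee_rot: [-0.127, 0.992, 0.0, 0.0]
ft_force: [0.0, 0.7, -0.1]
grip_width: -0.004
grasp_force: 0.0
```

{"name": "arm_command", "arguments": {
  "series": "1 0 -0.002 0 0; 1 0 -0.002 0 0; 1 0 -0.002 0 0; 1 0 -0.002 0 0; 1 0 -0.002 0 0; 1 0 -0.002 0 0; 1 0 -0.002 0 0; 1 0 -0.002 0 0; 1 0 -0.002 0 0; 1 0 -0.002 0 0"
}}

```text
clock: 14.2
position: [0.5644, -0.1232, 0.1013]
ee_rot: [-0.128, 0.992, 0.001, -0.001]
ft_force: [-4.0, 6.1, 4.4]
grip_width: -0.0
grasp_force: 3.8
```

{"name": "arm_command", "arguments": {
  "series": "1 0 -0.001 0 0; 1 0 -0.001 0 0; 1 0 -0.001 0 0; 1 0 -0.001 0 0; 1 0 -0.001 0 0; 1 0 -0.001 0 0; 1 0 -0.001 0 0; 1 0 -0.001 0 0; 1 0 -0.001 0 0; 1 0 -0.001 0 0"
}}

```text
clock: 15.45
position: [0.5654, -0.127, 0.1013]
ee_rot: [-0.128, 0.992, 0.001, -0.001]
ft_force: [-3.9, 7.8, 3.8]
grip_width: 0.001
grasp_force: 4.2
```

{"name": "arm_command", "arguments": {
  "series": "1 0 -0.001 0 0; 1 0 -0.001 0 0; 1 0 -0.001 0 0; 1 0 -0.001 0 0; 1 0 -0.001 0 0; 1 0 -0.001 0 0; 1 0 -0.001 0 0; 1 0 -0.001 0 0; 1 0 0 0 0; 1 0 0 0 0"
}}

```text
clock: 16.7
position: [0.5663, -0.1305, 0.1013]
ee_rot: [-0.128, 0.992, 0.001, -0.0]
ft_force: [-3.2, 5.5, 3.6]
grip_width: 0.004
grasp_force: 3.1
```

{"name": "arm_command", "arguments": {
  "series": "1 0 -0.001 0 0; 1 0 -0.001 0 0; 1 0 -0.001 0 0; 1 0 -0.001 0 0; 1 0 -0.001 0 0; 1 0 -0.001 0 0; 1 0 -0.001 0 0; 1 0 0 0 0; 1 0 0 0 0; 1 0 0 0 0"
}}

```text
clock: 17.95
position: [0.5672, -0.1345, 0.1014]
ee_rot: [-0.128, 0.992, 0.0, -0.0]
ft_force: [-1.2, -1.1, 0.4]
grip_width: -0.0
grasp_force: 0.0
```

{"name": "arm_command", "arguments": {
  "series": "1 0 0.01 0 0; 1 0 0.01 0 0; 1 0 0 -0.08 0; 1 0 0 -0.1 0; 1 0 0 -0.1 0; 1 0 0 -0.1 0; 1 0.1 0 0 0; 1 0.1 0 0 0; 1 0 0 0 0; 1 0 0 0 0"
}}

```text
clock: 19.2
position: [0.4883, -0.1463, 0.2537]
ee_rot: [-0.128, 0.992, 0.0, 0.0]
ft_force: [0.0, 0.2, 0.5]
grip_width: -0.002
grasp_force: 0.0
```

```bash
python3 - <<'E'
from h import *
snap('wrist','w4'); snap('side','s4'); snap('scene','c4')
o=manip.get_obs()
print(o['position'],o['ft_force'],o['clock'])
r=lambda i:cv2.resize(i,(400,300),interpolation=cv2.INTER_CUBIC)
cv2.imwrite('pics/f.png',np.vstack([np.hstack([r(cv2.imread('pics/w4.png')),r(cv2.imread('pics/s4.png')[120:270,250:450])]),np.hstack([r(cv2.imread('pics/c4.png')[120:300,110:350]),r(cv2.imread('pics/scene0.png')[120:300,110:350])])]))
E
```

```text
[ 0.48845027 -0.14651916  0.25329218] [-0.52920533 -0.21649143 -0.25120867] 19.35
```

View pics/f.png

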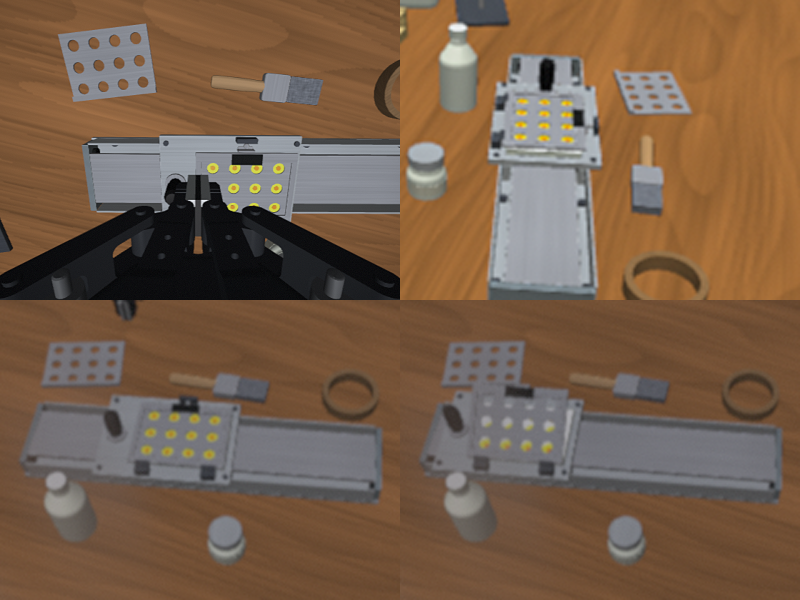

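```bash
python3 -c "
from workcell import manip
print(manip.hand_in())"
```

```text
the job is handed in; nothing more can be done
None
```

I pressed the mask shut and left the carrier in the first detent I could feel. The job was handed in at about 19 s with the arm clear and the bystanders I could see in the last pictures unmoved. The detent lies about 91 mm from where the carrier started, short of the stated 105 mm minimum, so I assumed it began roughly 10–15 mm off its stop. I overshot it once and pushed the carrier back until the force dropped to zero.

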